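# Open the push-and-turn cap of the fixative jar

### The arm

A 6-joint arm with a two-finger parallel gripper is mounted at the origin on the work surface. World frame = base frame: x ahead of the robot, y to its left, z up, the work surface at z = 0. Lengths are in mm, angles in rad, forces in N, time in s.
With the tool pointing down it reaches from about 350 to 775 mm from the base axis. Payload 7.3 kg.
Tool frame: the origin (TCP) lies midway between the tips of the shut fingers; the grasp point (between the pads) lies 19 mm behind it; z points along the fingers, y is the direction in which the jaws open and shut (so a half turn about z gives the same grasp; the last joint's range is limited). The gripper opens to 92 mm and grips with 3 to 60 N. Pads are 19 mm wide; open, the fingers measure 130 mm over their backs; the gripper's body (75 mm by 190 mm) begins 47 mm behind the grasp point.
Start: joints at [-0.146, 0.342, 1.524, -0, 1.275, -0.146], TCP at [525.019, 0.019, 226.741] pointing down, gripper open.
Joint ranges: [-2.53, 2.53], [-0.77, 2.02], [0.04, 2.7], [-1, 4.14], [0.28, 2.66], [-3.11, 3.11]. Speed limits (rad/s): [2.57, 2.57, 3.14, 3.14, 3.14, 3.14].

### API

Orientations are given as [roll, pitch, yaw] about the fixed x, y, z axes, in that order (R = Rz(yaw) Ry(pitch) Rx(roll)).
In Python, from plant import readout, optics, job gives the robot as it stands.
- The arm moves only by the tool drive_tool, never from a script. Its argument "series" is a list of rows, each a list of 4 numbers: the shift along the world's x, y, z in mm, then the turn about the world's z in degrees. A call has 1 to 12 rows; each row shifts and turns the commanded pose from where the row before left it; what a row does not reach is not made up. A row lasts 1/10 s, in which the tool goes at most 50 mm and 8.59 degrees, less where a joint would pass 70% of its speed; a pose out of reach is approached as far as the arm can. A call with a gripper value outside its range is refused whole. "hand" is the closure, from 0 (fully open) to 1 (shut), set as the call begins (left out, the last holds). The fingers move at their own pace and stop on an object; the grip force is fixed at half the most. Time passes only in rows, so rows that do not move let the fingers close. It gives the time, the measured TCP pose, the force and the opening at its end, in the units of the state.
- readout.get_obs(): the state, without advancing time (a new reading comes with each control period).
- optics.capture(name): name is "scene" or "side" or "wrist"; returns a dict with "image" (400x640x3 uint8, blue, green, red), "depth" (400x640 float32, mm along the optical axis (not along the pixel's ray), 0 where there is no reading), "vfov" (degrees; the focal length in pixels is half the picture's height over the tangent of half this angle, whatever the lens; pixels are square), "cx", "cy" (the principal point, pixels), "k1" (the pictures are not rectified: a ray, as slopes to the right and down, at radius r is drawn at 1 + k1 r^2 times it, then the intrinsics apply), "eye" and "rotation" of the camera in the world. Camera axes: x right, y down, z forward; pixel columns grow to the right and rows downward; lengths in mm; the calibration is good to about 2 mm. A picture is of the moment at which its call begins.
- job.close_job(): hands the job in, once; it reports no verdict.
The state is a dict: "time": time; "joint_positions": joint angles; "dq": joint speeds; "tau": joint torques, N m; "tool_pos": TCP position; "tcp_rot": TCP orientation; "contact_force": force on the tool from outside, world axes, zero at the start; "moment": the same for the moment, N m; "grip_width": finger opening in mm.
Only numpy, scipy, OpenCV 4.12 (cv2) and the standard library are available. Lean on these libraries where they do the work, as an engineer would, in place of code of your own. Each camera call takes 0.05 s, during which the arm holds its last target.

### The job

Open the clamped jar with the winged child-resistant cap: push the cap down hard, keep it down while you turn it anticlockwise until you feel it come up against its stop (do not wrench it against the stop, nor yank it if it has caught), then lift it off. Set the cap right way up near the middle of the white dish and let go, leaving the dish and the other things where they stand.

Things in the scene. Friction and masses are not known exactly. Their poses are not given: they have to be found in the camera images.
- jar: White plastic jar, 92 mm across, held between dark wooden cheeks on a 130 mm square wooden base bolted to the table (cannot move). The only jar whose cap has a raised wing. Origin on the jar's axis at the underside of the base, z up. While the cap is locked the cap's axes are parallel to the jar's.
- cap_mid (a point): Grey plastic push-and-turn cap, 70 g, 66 mm across, 52 mm high; this point is on its axis half-way up, 144 mm above the table while locked. Its round part is 24 mm high with a flat top, 2 mm below this point; on that stands a straight wing 50 mm long (cap's x), 14 mm thick (y), 28 mm high, centred. z up. Fingers straddling the wing can rest their tips on the flat top.
- neck (a point): Centre of the jar's neck, 130 mm above the table, under the cap. A spring in it pushes the cap up: 7 N to start, then 2 N per mm; bottom after about 7 mm. Two lugs inside the skirt lock the cap. It must be 4.5 mm or more down (16 N) before it can turn, and kept down as it turns anticlockwise seen from above (positive about z).
- mouth (a point): Point on the jar's axis, 160 mm above the table; a cap lifted straight by 40 mm is clear. After 0.9 to 1.4 rad of turn (differs each time, not visible) the cap meets a firm stop: the torque, under 0.3 N m till then, climbs past 0.45 within a few hundredths of a rad; wrenching with well over 1 N m is too much. Only within the last 0.1 rad before the stop will it lift off; elsewhere it catches again.
- dish: Loose white ceramic dish, 156 mm across the rim, 14 mm high, flat inner floor 132 mm across and 5 mm above the table. Origin at the centre of its underside, z up.
- specimen_mid (a point): Small glass specimen jar, 34 mm across, 62 mm high, bystander; point at its centre.
- stain_mid (a point): Small brown stain bottle, 40 mm across, 85 mm high, bystander; point at its centre.
- slidebox_mid (a point): Grey plastic slide box 50 x 85 x 32 mm, bystander; point at its centre.
- water_mid (a point): Clear water bottle, 62 mm across, 190 mm high, bystander; point at its centre.
- beaker_mid (a point): Glass beaker, 66 mm across, 85 mm high, bystander; point at its centre.
- ethanol_mid (a point): White jar with a plain round grey screw cap, 84 mm across, 150 mm high, bystander (not the one to open); point at its centre.
- brush_grip (a point): Small wooden-handled brush lying flat, 150 mm long, bystander; point on its handle.
Things that resemble listed ones, but are neither listed nor needed, are in the scene too. What is shaped like the part that bears cap_mid but pink or red is not meant.

How it is judged:
By the outcome, as a careful person would: the job done as asked, in the order asked, and still so for the second after the job is handed in, with the robot touching nothing.
It also fails if it takes over 72 s, if anything falls off the work surface, if the arm or the gripper's body presses on something with over 40 N, if the wrist force passes 120 N, or if a joint passes its speed limit or range.

## Working session

There is one attempt and no reset: what is moved stays moved. The work goes in short steps, Python scripts to look and compute and a tool call to move; the robot and the scene stay as the last step left them, time stands still between calls to the robot, and variables do not carry over. Pictures are saved under pics/ and viewed, and the job is handed in when it is done.

Besides the shell and the picture viewer there is one more tool, called after "Emit:" in YAML: its name, and indented under it one key for each argument. drive_tool: Moves the arm, as the interface text tells. Its arguments: {"type":"object","properties":{"series":{"type":"array"},"hand":{"type":"number"}},"required":["series"]}

```bash
mkdir -p pics; ls
cat > h.py <<'E'
import numpy as np, cv2
from plant import readout, optics, job
def cap(n,save=None):
    d=optics.capture(n)
    if save: cv2.imwrite('pics/'+save,d['image']); np.savez('pics/'+save+'.npz',**{k:np.array(v) for k,v in d.items()})
    return d
def cloud(d):
    h,w=400,640
    f=h/2/np.tan(np.radians(float(d['vfov']))/2)
    K=np.array([[f,0,float(d['cx'])],[0,f,float(d['cy'])],[0,0,1]])
    v,u=np.mgrid[:h,:w]
    p=cv2.undistortPoints(np.stack([u.ravel(),v.ravel()],1).astype(np.float64)[:,None],K,np.array([float(d['k1']),0,0,0]))[:,0]
    z=d['depth'].ravel()
    c=np.c_[p*z[:,None],z]
    P=c@np.array(d['rotation']).T+np.array(d['eye'])
    P[z<=0]=np.nan
    return P.reshape(h,w,3)
def load(s): 
    return dict(np.load('pics/'+s+'.npz'))
E
python3 - <<'E'
from h import *
o=readout.get_obs();print(o)
for n in ['scene','side','wrist']:
    d=cap(n,n+'0.png');print(n,d['eye'],d['rotation'],d['vfov'],d['k1'])
E
```

```text
pics
{'time': 0.0, 'joint_positions': array([-1.46007895e-01,  3.42708511e-01,  1.52500545e+00, -1.23423987e-05,
        1.27536997e+00, -1.45987735e-01]), 'dq': array([ 2.66166124e-04,  8.31550422e-04,  7.57557514e-05, -2.82520808e-04,
        5.63565566e-04,  6.16244337e-04]), 'tau': array([ 7.61924657e-04, -4.31245601e+01, -2.44219762e+01,  7.17750052e-02,
        5.59406646e-02, -1.04314388e-04]), 'tool_pos': array([5.24606291e+02, 7.22141587e-02, 2.26056365e+02]), 'tcp_rot': array([-3.14011553e+00, -2.05258019e-04,  1.57077962e+00]), 'contact_force': array([-0.7291298 , -0.07451847, -0.38047999]), 'moment': array([-0.01470927, -0.00979694,  0.02940693]), 'grip_width': 91.85146441597921}
scene [1441.26265972  208.90297888  957.91531856] [-2.31530216  0.00790789  1.76794132] 50.53023701573521 -0.04970747056455463
side [427.89574225 937.04553575 655.36434897] [-2.1115546  -0.01344619 -2.97119198] 48.6507611329124 0.022732886282237092
wrist [524.74658555  80.14819324 384.47095276] [ 2.84441749e+00  1.01743372e-03 -2.68605885e-04] 70.14370433786472 0.01259262479796387
```

```bash
sed -i "s/c@np.array(d\['rotation'\]).T/c@RR.from_euler('xyz',np.array(d['rotation'])).as_matrix().T/; 1a from scipy.spatial.transform import Rotation as RR" h.py
python3 - <<'E'
from h import *
for n in ['scene','side','wrist']:
    P=cloud(load(n+'0.png'));
    for v,u in [(100,100),(200,320),(300,320),(380,600)]: print(n,u,v,P[v,u].round(1))
E
```

```text
scene 100 100 [ -668.7 -1667.9  -388. ]
scene 320 200 [419.9   4.9  -0. ]
scene 320 300 [882.1  95.9 114.6]
scene 600 380 [905.2 762.8   1. ]
side 100 100 [ 2051.6 -1285.8  -188.9]
side 320 200 [ 592.2 -130.5    0.9]
side 320 300 [527.1 264.6   0.8]
side 600 380 [ 25.6 363.9   1.1]
wrist 100 100 [251.4  93.3   0.9]
wrist 320 200 [ 5.30e+02 -3.92e+01  4.00e-01]
wrist 320 300 [ 530.6 -201.7    4.3]
wrist 600 380 [587.8  22.8 334.6]
```

View pics/scene0.png

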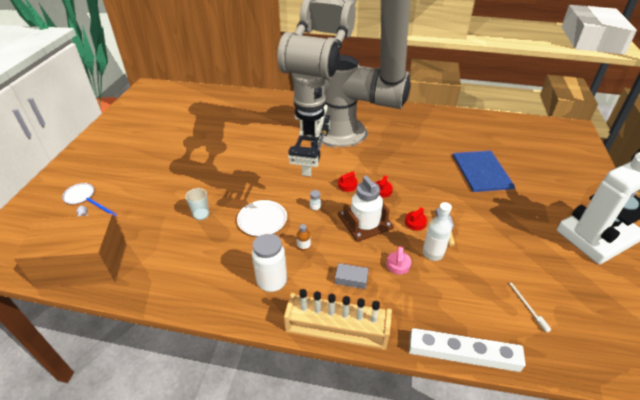

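View pics/side0.png

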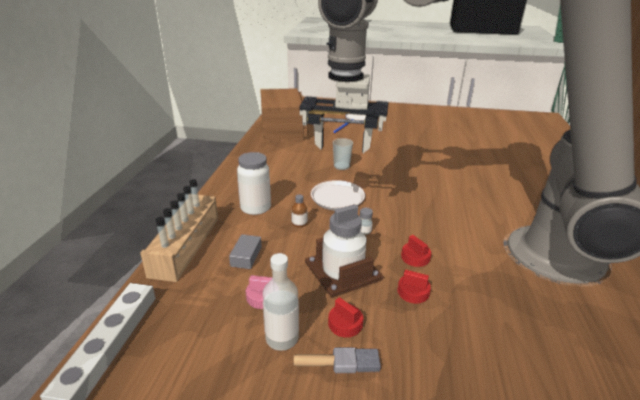

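View pics/wrist0.png

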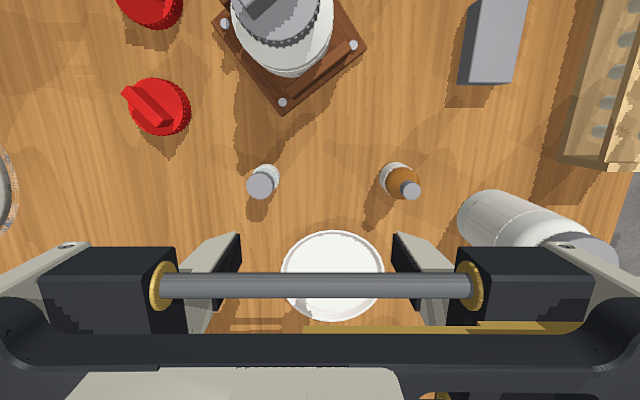

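Run:
```python
from h import *
for n in ['scene','side','wrist']:
    d=load(n+'0.png');P=cloud(d);im=d['image'].astype(int)
    m=(np.abs(P[...,0]-530)<130)&(np.abs(P[...,1]-185)<110)
    for lo,hi in [(138,146),(150,165),(166,176)]:
        s=m&(P[...,2]>lo)&(P[...,2]<hi); q=P[s]
        if len(q)>5:
            rect=cv2.minAreaRect(q[:,:2].astype(np.float32))
            print(n,lo,hi,len(q),np.median(q,0).round(1),q.min(0).round(),q.max(0).round(),rect)
    # dish
    g=(im.min(-1)>150)&(np.abs(P[...,0]-530)<130)&(P[...,1]<0)&(P[...,1]>-250)&(P[...,2]>3)&(P[...,2]<18)
    q=P[g]
    if len(q)>5: print('dish',n,len(q),q.min(0).round(),q.max(0).round(),cv2.minEnclosingCircle(q[:,:2].astype(np.float32)))
    b=(P[...,2]>20)&(P[...,2]<250)&(P[...,0]>300)&(P[...,0]<900)&(np.abs(P[...,1])<500)
    nn,l,st,c=cv2.connectedComponentsWithStats(b.astype(np.uint8))
    for i in range(1,nn):
        if st[i,4]>60:
            q=P[l==i];print(n,'obj',c[i].round(),q.min(0).round(),q.max(0).round())
```

```text
scene 138 146 178 [507.8 158.2 143.4] [464. 131. 138.] [530. 196. 146.] ((499.0185852050781, 164.35011291503906), (61.393795013427734, 66.73580932617188), 16.29452896118164)
scene 150 165 52 [507.2 163.7 156.9] [480. 143. 150.] [520. 182. 165.] ((501.0116271972656, 158.49122619628906), (50.06193542480469, 13.1426420211792), 50.5052375793457)
scene 166 176 68 [499.9 163.9 171.1] [476. 145. 166.] [519. 181. 175.] ((497.81439208984375, 162.8214569091797), (49.683372497558594, 14.740621566772461), 40.48344421386719)
dish scene 1343 [ 458. -242.    3.] [658.  -1.  18.] ((560.4669799804688, -108.82452392578125), 138.88833618164062)
scene obj [348. 180.] [313.  51.  20.] [370. 116.  58.]
scene obj [368. 204.] [310.  86.  20.] [565. 236. 175.]
scene obj [198. 202.] [ 527. -392.   21.] [ 597. -325.   91.]
scene obj [315. 198.] [445. -20.  20.] [479.  11.  70.]
scene obj [439. 232.] [413. 343.  20.] [621. 433. 194.]
scene obj [416. 218.] [443. 286.  20.] [507. 351.  57.]
scene obj [303. 236.] [618. -25.  20.] [653.  15.  92.]
scene obj [268. 261.] [ 730. -106.   20.] [813. -22. 156.]
scene obj
[... 2235 characters left out ...]
084), 4.440992832183838)
dish wrist 4861 [ 473. -234.    3.] [624.  -1.  16.] ((526.5657348632812, -114.31513977050781), 124.66153717041016)
wrist obj [147.  10.] [306. 171.  20.] [370. 196.  27.]
wrist obj [288.  38.] [431.  94.  20.] [560. 183. 172.]
wrist obj [494.  41.] [697. 110.  20.] [749. 195.  35.]
wrist obj [621. 120.] [842.  15.  20.] [883. 165.  72.]
wrist obj [155. 106.] [300.  52.  20.] [365. 117.  55.]
wrist obj [400. 181.] [607. -22.  20.] [647.  18.  87.]
wrist obj [262. 182.] [442. -18.  20.] [474.  14.  65.]
wrist obj [526. 226.] [722. -95.  20.] [800. -20. 152.]
wrist obj [226. 247.] [461.  -8. 226.] [479.  13. 250.]
wrist obj [406. 247.] [570.  -9. 226.] [588.  13. 250.]
```

Emit:
drive_tool:
  series:
    - [-4,20.5,7,-6.4]
    - [-4,20.5,7,-6.4]
    - [-4,20.5,7,-6.4]
    - [-4,20.5,7,-6.4]
    - [-4,20.5,7,-6.4]
    - [-4,20.5,7,-6.4]
    - [-4,20.5,7,-6.4]
    - [-4,20.5,7,-6.4]
    - [0,0,0,0]
    - [0,0,0,0]

```text
time: 1.15
tool_pos: [492.9, 163.9, 282.4]
tcp_rot: [3.141, 0.001, 0.681]
contact_force: [-0.5, -0.1, -0.9]
grip_width: 91.8
```

Run:
```python
from h import *
o=readout.get_obs();print(o['tool_pos'],o['tcp_rot'],o['contact_force'])
for n in ['wrist','side']:
    d=cap(n,n+'1.png');P=cloud(d)
    m=(np.hypot(P[...,0]-494,P[...,1]-164)<45)
    for lo,hi in [(138,147),(152,163),(164,178)]:
        s=m&(P[...,2]>lo)&(P[...,2]<hi); q=P[s]
        if len(q)>5:
            print(n,lo,hi,len(q),np.median(q,0).round(1),q.min(0).round(),q.max(0).round(),cv2.minAreaRect(q[:,:2].astype(np.float32)),cv2.minEnclosingCircle(q[:,:2].astype(np.float32)))
```

```text
[492.85855681 163.92923664 282.41291344] [3.14131942e+00 6.55495876e-04 6.80641313e-01] [-0.45983412 -0.09283552 -0.85599761]
wrist 138 147 2131 [496.6 167.9 142.2] [460. 131. 138.] [528. 198. 146.] ((494.8750915527344, 165.47552490234375), (64.63923645019531, 66.93489074707031), 34.38603210449219) ((493.9140319824219, 164.7432098388672), 33.98001480102539)
wrist 152 163 29 [514.1 179.1 158.3] [509. 173. 152.] [517. 184. 163.] ((513.7283935546875, 179.32208251953125), (1.5747689008712769, 13.338297843933105), 33.6430549621582) ((513.0728759765625, 178.8858642578125), 6.669249534606934)
wrist 164 178 684 [495.4 166.1 170.1] [471. 146. 165.] [517. 184. 172.] ((494.2488098144531, 165.08746337890625), (49.50447082519531, 13.92325210571289), 36.559173583984375) ((494.0461120605469, 164.98806762695312), 25.128196716308594)
side 138 147 304 [486.4 178.9 141.2] [460. 145. 138.] [524. 201. 147.] ((490.6846923828125, 174.4036102294922), (65.05424499511719, 52.8049430847168), 7.128803730010986) ((491.73382568359375, 166.9612274169922), 33.937923431396484)
side 152 163 104 [491.  171.4 157.6] [469. 155. 152.] [516. 185. 163.] ((489.7692565917969, 170.4382781982422), (49.38799285888672, 15.513221740722656), 22.258338928222656) ((491.1148986816406, 167.3083953857422), 25.01539421081543)
side 164 178 129 [491.7 167.8 168.6] [470. 145. 164.] [514. 185. 171.] ((491.3453063964844, 165.0998077392578), (50.215309143066406, 16.10803985595703), 36.19149398803711) ((491.060791015625, 165.51040649414062), 25.12143325805664)
```

View pics/wrist1.png

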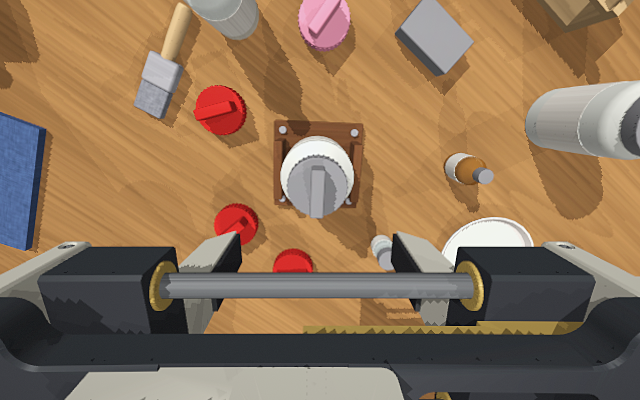

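Emit:
drive_tool:
  series:
    - [0.5,0.5,-20,-0.5]
    - [0.5,0.5,-25,-0.5]
    - [0,0,-25,-0.5]
    - [0,0,-25,0]
    - [0,0,-20,0]
    - [0,0,-13,0]
    - [0,0,-7,0]
    - [0,0,0,0]
    - [0,0,0,0]

```text
time: 2.15
tool_pos: [494.4, 164.7, 148.2]
tcp_rot: [3.141, -0.001, 0.651]
contact_force: [-0.4, -0.3, 0.1]
grip_width: 91.8
```

Run:
```python
from h import *
d=cap('wrist','wrist2.png');d=cap('side','side2.png')
cv2.imwrite('pics/side2z.png',cv2.resize(d['image'][180:300,260:440],None,fx=4,fy=4))
o=readout.get_obs();print(o['contact_force'],o['moment'])
```

```text
[ 0.06126743  0.07338952 -1.26637596] [-0.00570897  0.06362231 -0.03590757]
```

View pics/wrist2.png

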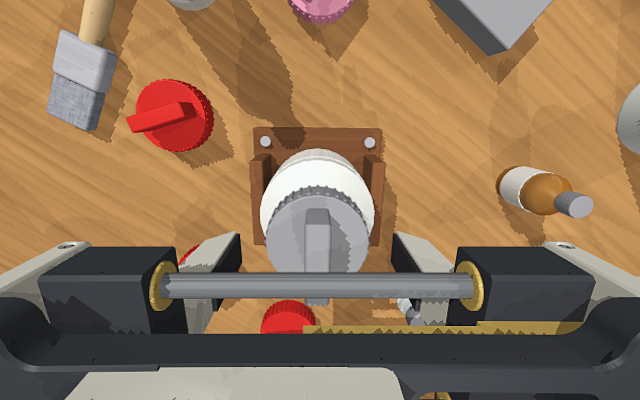

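View pics/side2z.png

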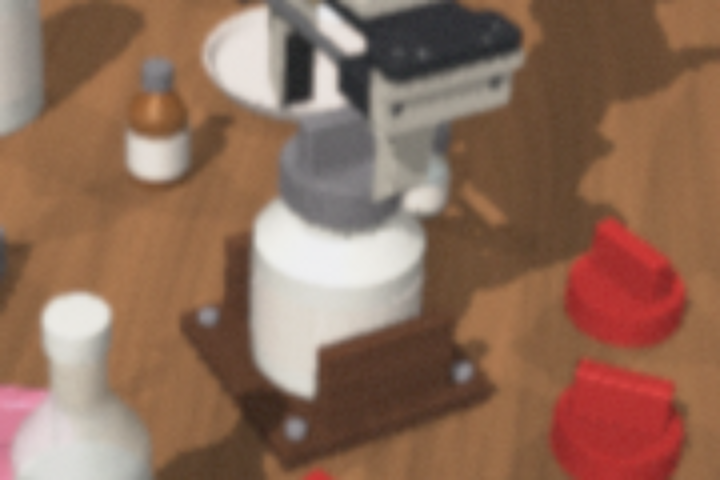

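Wrist view: the wing (u≈317, rows 205–300) stands upright midway between the fingers, jaws clear. The side view agrees. I'll lower to just above the flat top and close.

Emit:
drive_tool:
  series:
    - [0,0,-2,0]
    - [0,0,-1.5,0]
    - [0,0,0,0]

```text
time: 2.55
tool_pos: [493.9, 165.0, 144.2]
tcp_rot: [3.142, 0.0, 0.651]
contact_force: [0.7, -0.7, -0.7]
grip_width: 92.3
```

Emit:
drive_tool:
  hand: 1
  series:
    - [0,0,0,0]
    - [0,0,0,0]
    - [0,0,0,0]
    - [0,0,0,0]
    - [0,0,0,0]
    - [0,0,0,0]
    - [0,0,0,0]
    - [0,0,0,0]
    - [0,0,0,0]
    - [0,0,0,0]

```text
time: 3.55
tool_pos: [494.0, 165.0, 144.2]
tcp_rot: [3.141, 0.0, 0.651]
contact_force: [0.0, 0.1, 0.4]
grip_width: 16.2
```

Run:
```python
from h import *
o=readout.get_obs();print(o)
```

```text
{'time': 3.55, 'joint_positions': array([ 1.75198625e-01,  4.16632979e-01,  1.65635788e+00, -1.19426269e-04,
        1.06859962e+00,  1.09506257e+00]), 'dq': array([-0.00103623, -0.00169643,  0.00060834, -0.00266256, -0.00193209,
        0.00177371]), 'tau': array([-1.60063912e-03, -4.43210936e+01, -2.17980391e+01,  6.05756789e-02,
       -5.53116621e-02,  1.31543097e-04]), 'tool_pos': array([494.00127894, 164.99877826, 144.23785512]), 'tcp_rot': array([3.14149860e+00, 4.60156790e-05, 6.50989864e-01]), 'contact_force': array([0.02444658, 0.11788035, 0.42276129]), 'moment': array([ 0.04676156,  0.01151468, -0.03706105]), 'grip_width': 16.154511076878602}
```

Emit:
drive_tool:
  series:
    - [0,0,0,0]
    - [0,0,0,0]
    - [0,0,0,0]
    - [0,0,0,0]

```text
time: 3.95
tool_pos: [494.1, 164.9, 144.3]
tcp_rot: [3.141, 0.0, 0.651]
contact_force: [0.8, -1.8, 0.7]
grip_width: 13.4
```

Emit:
drive_tool:
  series:
    - [0,0,-2,0]
    - [0,0,-1,0]
    - [0,0,-1,0]
    - [0,0,-1,0]
    - [0,0,0,0]

```text
time: 4.45
tool_pos: [494.2, 164.9, 140.7]
tcp_rot: [3.141, -0.001, 0.651]
contact_force: [-3.5, -2.8, 12.0]
grip_width: 13.9
```

Emit:
drive_tool:
  series:
    - [0,0,-1,0]
    - [0,0,-1,0]
    - [0,0,-1,0]
    - [0,0,-1,0]
    - [0,0,0,0]
    - [0,0,0,0]

```text
time: 5.05
tool_pos: [494.3, 164.9, 137.6]
tcp_rot: [3.14, -0.002, 0.651]
contact_force: [-5.4, -3.5, 17.9]
grip_width: 13.9
```

```bash
cat > s.py <<'E'
from h import *
o=readout.get_obs()
for k in ['time','tool_pos','tcp_rot','contact_force','moment','grip_width']: print(k,np.round(o[k],3))
E
python3 s.py
```

```text
time 5.05
tool_pos [494.308 164.938 137.571]
tcp_rot [ 3.14e+00 -2.00e-03  6.51e-01]
contact_force [-5.42  -3.491 17.854]
moment [-0.489  1.12  -0.058]
grip_width 13.9
```

Emit:
drive_tool:
  series:
    - [-0.4,-0.3,-0.8,0]
    - [0,0,0,0]
    - [0,0,0,0]

```text
time: 5.35
tool_pos: [494.3, 164.9, 137.1]
tcp_rot: [3.14, -0.003, 0.651]
contact_force: [-5.7, -1.9, 20.0]
grip_width: 13.7
```

```bash
python3 s.py
```

```text
time 5.35
tool_pos [494.267 164.897 137.074]
tcp_rot [ 3.14e+00 -3.00e-03  6.51e-01]
contact_force [-5.734 -1.863 19.969]
moment [-0.37   1.097 -0.017]
grip_width 13.723
```

Emit:
drive_tool:
  series:
    - [0,0,0,2]
    - [0,0,0,3]
    - [0,0,0,3]
    - [0,0,0,2]

```text
time: 5.75
tool_pos: [494.6, 164.9, 137.2]
tcp_rot: [3.139, -0.003, 0.827]
contact_force: [-4.6, -1.5, 19.7]
grip_width: 13.9
```

```bash
python3 s.py
```

```text
time 5.75
tool_pos [494.574 164.94  137.199]
tcp_rot [ 3.139e+00 -3.000e-03  8.270e-01]
contact_force [-4.563 -1.496 19.72 ]
moment [-0.271  0.975 -0.128]
grip_width 13.881
```

Emit:
drive_tool:
  series:
    - [-0.3,0,0,3]
    - [0,0,0,3]
    - [0,0,0,3]
    - [0,0,0,3]
    - [0,0,0,3]

```text
time: 6.25
tool_pos: [494.6, 165.0, 137.3]
tcp_rot: [3.138, -0.003, 1.089]
contact_force: [-3.8, -2.0, 19.8]
grip_width: 13.7
```

```bash
python3 s.py; python3 -c "
from h import *
d=cap('side','side3.png')
cv2.imwrite('pics/side3z.png',cv2.resize(d['image'][180:300,260:440],None,fx=4,fy=4))
d=cap('wrist','wrist3.png')"
```

```text
time 6.25
tool_pos [494.608 165.043 137.292]
tcp_rot [ 3.138e+00 -3.000e-03  1.089e+00]
contact_force [-3.784 -2.016 19.839]
moment [-0.296  0.767 -0.185]
grip_width 13.677
```

View pics/wrist3.png

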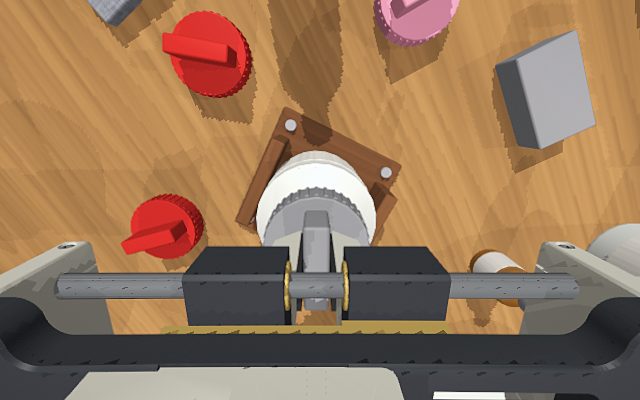

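Wrist view: the wing (u≈317) is still aligned with the gripper while the base has rotated in view, so the cap is turning. Continuing, with smaller steps near the stop range.

Emit:
drive_tool:
  series:
    - [0,0,0,3]
    - [0,0,0,3]
    - [0,0,0,3]
    - [0,0,0,3]
    - [0,0,0,3]
    - [0,0,0,3]
    - [0,0,0,2]

```text
time: 7.05
tool_pos: [494.3, 165.1, 137.2]
tcp_rot: [3.138, -0.002, 1.438]
contact_force: [-4.6, -0.9, 19.2]
grip_width: 13.6
```

```bash
python3 s.py
```

```text
time 7.05
tool_pos [494.311 165.091 137.213]
tcp_rot [ 3.138e+00 -2.000e-03  1.438e+00]
contact_force [-4.568 -0.89  19.166]
moment [-0.329  0.937 -0.153]
grip_width 13.634
```

Emit:
drive_tool:
  series:
    - [0,0,0,1]
    - [0,0,0,1]
    - [0,0,0,1]
    - [0,0,0,0]

```text
time: 7.45
tool_pos: [494.3, 165.1, 137.2]
tcp_rot: [3.138, -0.001, 1.489]
contact_force: [-3.8, -0.7, 20.4]
grip_width: 14.0
```

```bash
python3 s.py
```

```text
time 7.45
tool_pos [494.299 165.087 137.201]
tcp_rot [ 3.138e+00 -1.000e-03  1.489e+00]
contact_force [-3.846 -0.687 20.363]
moment [-0.257  0.9   -0.09 ]
grip_width 13.95
```

Emit:
drive_tool:
  series:
    - [0,0,0,1]
    - [0,0,0,1]
    - [0,0,0,0]

```text
time: 7.75
tool_pos: [494.3, 165.1, 137.2]
tcp_rot: [3.138, -0.001, 1.524]
contact_force: [-4.3, -1.6, 20.8]
grip_width: 13.4
```

```bash
python3 s.py
```

```text
time 7.75
tool_pos [494.268 165.074 137.198]
tcp_rot [ 3.138e+00 -1.000e-03  1.524e+00]
contact_force [-4.271 -1.584 20.824]
moment [-0.261  0.892 -0.121]
grip_width 13.417
```

Emit:
drive_tool:
  series:
    - [0,0,0,1]
    - [0,0,0,1]
    - [0,0,0,0]

```text
time: 8.05
tool_pos: [494.3, 165.1, 137.2]
tcp_rot: [3.138, -0.001, 1.559]
contact_force: [-4.0, -0.6, 19.2]
grip_width: 13.7
```

```bash
python3 s.py|sed -n '3p;5p'
```

```text
tcp_rot [ 3.138e+00 -1.000e-03  1.559e+00]
moment [-0.325  0.937 -0.122]
```

Emit:
drive_tool:
  series:
    - [0,0,0,1]
    - [0,0,0,1]
    - [0,0,0,0]

```text
time: 8.35
tool_pos: [494.3, 165.1, 137.2]
tcp_rot: [3.138, -0.001, 1.594]
contact_force: [-4.2, -1.2, 19.7]
grip_width: 14.0
```

```bash
python3 s.py|sed -n '3p;5p'
```

```text
tcp_rot [ 3.138e+00 -1.000e-03  1.594e+00]
moment [-0.259  0.889 -0.09 ]
```

Emit:
drive_tool:
  series:
    - [0,0,0,1]
    - [0,0,0,1]
    - [0,0,0,0]

```text
time: 8.65
tool_pos: [494.3, 165.1, 137.2]
tcp_rot: [3.138, -0.001, 1.629]
contact_force: [-3.4, -2.0, 19.2]
grip_width: 13.9
```

```bash
python3 s.py|sed -n '3p;5p'
```

```text
tcp_rot [ 3.138e+00 -1.000e-03  1.629e+00]
moment [-0.28   0.863 -0.114]
```

Emit:
drive_tool:
  series:
    - [0,0,0,1]
    - [0,0,0,1]
    - [0,0,0,0]

```text
time: 8.95
tool_pos: [494.3, 165.1, 137.2]
tcp_rot: [3.138, -0.001, 1.664]
contact_force: [-4.9, -2.5, 19.0]
grip_width: 13.7
```

```bash
python3 s.py|sed -n '3p;5p'
```

```text
tcp_rot [ 3.138e+00 -1.000e-03  1.664e+00]
moment [-0.292  0.912 -0.117]
```

Emit:
drive_tool:
  series:
    - [0,0,0,1]
    - [0,0,0,1]
    - [0,0,0,0]

```text
time: 9.25
tool_pos: [494.2, 165.1, 137.2]
tcp_rot: [3.138, -0.0, 1.698]
contact_force: [-4.0, -1.0, 19.3]
grip_width: 13.8
```

```bash
python3 s.py|sed -n '3p;5p';python3 -c "
from h import *
d=cap('wrist','wrist4.png')"
```

```text
tcp_rot [ 3.138 -0.     1.698]
moment [-0.287  0.939 -0.1  ]
```

View pics/wrist4.png

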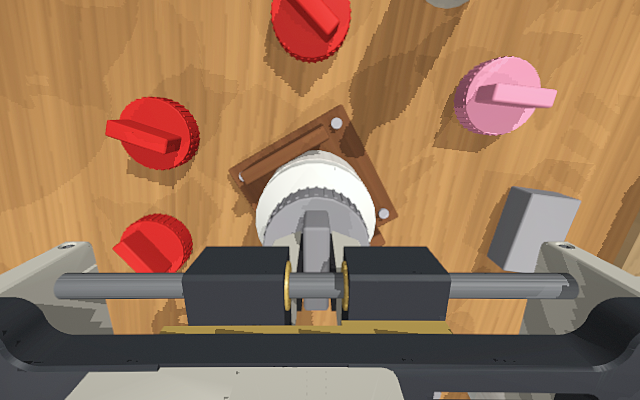

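The wing (u≈317, row 210) still turns with the fingers; turned 1.05 rad. I'll carry on in 2° steps.

Emit:
drive_tool:
  series:
    - [0,0,0,1]
    - [0,0,0,1]
    - [0,0,0,0]

```text
time: 9.6
tool_pos: [494.1, 165.1, 137.2]
tcp_rot: [3.138, -0.0, 1.733]
contact_force: [-5.4, -0.3, 20.1]
grip_width: 13.8
```

```bash
python3 s.py|sed -n '3p;5p'
```

```text
tcp_rot [ 3.138 -0.     1.733]
moment [-0.244  0.926 -0.099]
```

Emit:
drive_tool:
  series:
    - [0,0,0,1]
    - [0,0,0,1]
    - [0,0,0,0]

```text
time: 9.9
tool_pos: [494.0, 165.1, 137.1]
tcp_rot: [3.138, -0.0, 1.768]
contact_force: [-3.9, -1.6, 19.1]
grip_width: 13.8
```

```bash
python3 s.py|sed -n '3p;5p'
```

```text
tcp_rot [ 3.138 -0.     1.768]
moment [-0.326  0.974 -0.127]
```

Emit:
drive_tool:
  series:
    - [0,0,0,1]
    - [0,0,0,1]
    - [0,0,0,0]

```text
time: 10.2
tool_pos: [494.0, 165.0, 137.1]
tcp_rot: [3.138, -0.0, 1.803]
contact_force: [-4.8, -2.0, 19.3]
grip_width: 13.6
```

```bash
python3 s.py|sed -n '3p;5p'
```

```text
tcp_rot [ 3.138 -0.     1.803]
moment [-0.296  1.023 -0.096]
```

Emit:
drive_tool:
  series:
    - [0,0,0,1]
    - [0,0,0,1]
    - [0,0,0,0]

```text
time: 10.5
tool_pos: [494.0, 165.0, 137.1]
tcp_rot: [3.138, 0.0, 1.838]
contact_force: [-4.5, -1.3, 20.5]
grip_width: 14.0
```

```bash
python3 s.py|sed -n '3p;5p'
```

```text
tcp_rot [3.138 0.    1.838]
moment [-0.311  0.993 -0.173]
```

Emit:
drive_tool:
  series:
    - [0,0,0,1]
    - [0,0,0,0]

```text
time: 10.7
tool_pos: [494.0, 165.0, 137.1]
tcp_rot: [3.138, 0.0, 1.856]
contact_force: [-5.2, -2.2, 19.8]
grip_width: 13.9
```

```bash
python3 s.py|sed -n '3p;5p'
```

```text
tcp_rot [3.138 0.    1.856]
moment [-0.294  0.968 -0.119]
```

Emit:
drive_tool:
  series:
    - [0,0,0,1]
    - [0,0,0,0]

```text
time: 10.9
tool_pos: [494.1, 165.0, 137.1]
tcp_rot: [3.138, 0.0, 1.873]
contact_force: [-4.2, -0.9, 20.2]
grip_width: 13.6
```

```bash
python3 s.py|sed -n '3p;5p'
```

```text
tcp_rot [3.138 0.    1.873]
moment [-0.295  0.96  -0.16 ]
```

Emit:
drive_tool:
  series:
    - [0,0,0,1]
    - [0,0,0,1]
    - [0,0,0,0]

```text
time: 11.2
tool_pos: [494.1, 165.0, 137.2]
tcp_rot: [3.138, 0.0, 1.908]
contact_force: [-4.4, -1.4, 19.8]
grip_width: 13.8
```

```bash
python3 s.py|sed -n '3p;5p'
```

```text
tcp_rot [3.138 0.    1.908]
moment [-0.354  1.015 -0.163]
```

Emit:
drive_tool:
  series:
    - [0,0,0,1]
    - [0,0,0,0]

```text
time: 11.4
tool_pos: [494.1, 165.0, 137.1]
tcp_rot: [3.138, 0.0, 1.925]
contact_force: [-5.1, -1.9, 19.8]
grip_width: 14.0
```

```bash
python3 s.py|sed -n '3p;5p'
```

```text
tcp_rot [3.138 0.    1.925]
moment [-0.35   1.012 -0.164]
```

Emit:
drive_tool:
  series:
    - [0,0,0,1]
    - [0,0,0,0]

```text
time: 11.6
tool_pos: [494.0, 165.0, 137.1]
tcp_rot: [3.138, 0.001, 1.943]
contact_force: [-5.0, -2.2, 20.7]
grip_width: 13.5
```

```bash
python3 s.py|sed -n '3p;5p'
```

```text
tcp_rot [3.138e+00 1.000e-03 1.943e+00]
moment [-0.389  1.026 -0.182]
```

Emit:
drive_tool:
  series:
    - [0,0,0,1]
    - [0,0,0,0]

```text
time: 11.8
tool_pos: [494.0, 165.0, 137.1]
tcp_rot: [3.138, 0.001, 1.96]
contact_force: [-5.3, -1.7, 19.6]
grip_width: 13.8
```

```bash
python3 s.py|sed -n '3p;5p'
```

```text
tcp_rot [3.138e+00 1.000e-03 1.960e+00]
moment [-0.336  1.014 -0.175]
```

Emit:
drive_tool:
  series:
    - [0,0,0,1]
    - [0,0,0,0]

```text
time: 12.0
tool_pos: [494.0, 164.9, 137.1]
tcp_rot: [3.138, 0.001, 1.978]
contact_force: [-5.1, -2.2, 19.7]
grip_width: 13.8
```

```bash
python3 s.py|sed -n '3p;5p'; python3 -c "
from h import *
d=cap('wrist','wrist5.png')"
```

```text
tcp_rot [3.138e+00 1.000e-03 1.978e+00]
moment [-0.385  1.087 -0.203]
```

View pics/wrist5.png

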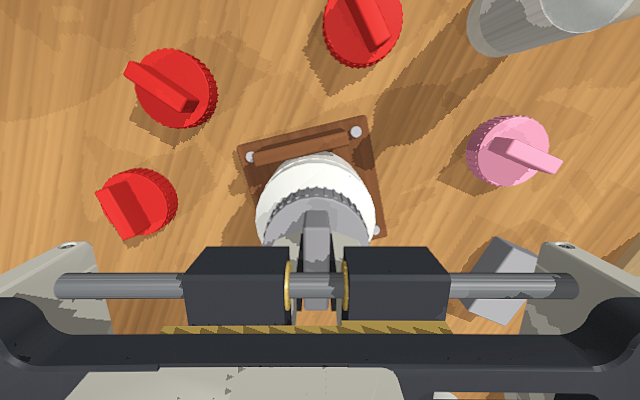

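Wing still aligned with the fingers (u≈316) at 1.33 rad turned, with torque rising slowly. Continuing 1° at a time.

Emit:
drive_tool:
  series:
    - [0,0,0,1]
    - [0,0,0,0]

```text
time: 12.25
tool_pos: [493.9, 164.9, 137.1]
tcp_rot: [3.139, 0.001, 1.995]
contact_force: [-5.2, -2.1, 20.7]
grip_width: 14.0
```

```bash
python3 s.py|sed -n '3p;5p'
```

```text
tcp_rot [3.139e+00 1.000e-03 1.995e+00]
moment [-0.425  1.079 -0.256]
```

Emit:
drive_tool:
  series:
    - [0,0,0,1]
    - [0,0,0,0]

```text
time: 12.45
tool_pos: [493.8, 164.8, 137.1]
tcp_rot: [3.139, 0.001, 2.012]
contact_force: [-6.1, -2.7, 20.6]
grip_width: 13.7
```

```bash
python3 s.py|sed -n '3p;5p'
```

```text
tcp_rot [3.139e+00 1.000e-03 2.012e+00]
moment [-0.483  1.135 -0.347]
```

Emit:
drive_tool:
  series:
    - [0,0,0,1]
    - [0,0,0,0]

```text
time: 12.65
tool_pos: [493.7, 164.8, 137.1]
tcp_rot: [3.139, 0.001, 2.029]
contact_force: [-5.6, -2.7, 21.8]
grip_width: 14.2
```

```bash
python3 s.py|sed -n '3p;5p'
```

```text
tcp_rot [3.139e+00 1.000e-03 2.029e+00]
moment [-0.451  1.1   -0.574]
```

Torque jumped to 0.57: that's the stop, at 1.38 rad. I'll ease 1° back and lift gently.

Emit:
drive_tool:
  series:
    - [0,0,0,-1]
    - [0,0,2,0]
    - [0,0,2,0]
    - [0,0,2,0]
    - [0,0,2,0]
    - [0,0,0,0]

```text
time: 13.25
tool_pos: [493.6, 164.7, 143.3]
tcp_rot: [3.14, 0.0, 2.012]
contact_force: [-0.7, -0.4, 9.3]
grip_width: 13.8
```

```bash
python3 s.py
```

```text
time 13.25
tool_pos [493.595 164.739 143.266]
tcp_rot [3.14  0.    2.012]
contact_force [-0.727 -0.373  9.312]
moment [-0.386  0.341 -0.269]
grip_width 13.812
```

Emit:
drive_tool:
  series:
    - [0,0,1,0]
    - [0,0,1,0]
    - [0,0,1,0]
    - [0,0,0,0]

```text
time: 13.65
tool_pos: [493.2, 164.7, 144.8]
tcp_rot: [-3.141, -0.0, 2.012]
contact_force: [2.0, -0.6, -5.6]
grip_width: 14.0
```

```bash
python3 s.py
```

```text
time 13.65
tool_pos [493.219 164.744 144.76 ]
tcp_rot [-3.141 -0.     2.012]
contact_force [ 1.973 -0.649 -5.572]
moment [-0.093 -0.532 -0.339]
grip_width 14.026
```

Emit:
drive_tool:
  series:
    - [0,0,0,0]
    - [0,0,0,0]

```text
time: 13.85
tool_pos: [493.2, 164.8, 144.9]
tcp_rot: [-3.141, -0.0, 2.012]
contact_force: [2.8, -0.1, -6.6]
grip_width: 13.9
```

```bash
python3 s.py;python3 -c "
from h import *
d=cap('side','side6.png')
cv2.imwrite('pics/side6z.png',cv2.resize(d['image'][180:300,260:440],None,fx=4,fy=4))
d=cap('wrist','wrist6.png')"
```

```text
time 13.85
tool_pos [493.184 164.757 144.899]
tcp_rot [-3.141 -0.     2.012]
contact_force [ 2.839 -0.097 -6.614]
moment [-0.067 -0.677 -0.261]
grip_width 13.903
```

View pics/side6z.png

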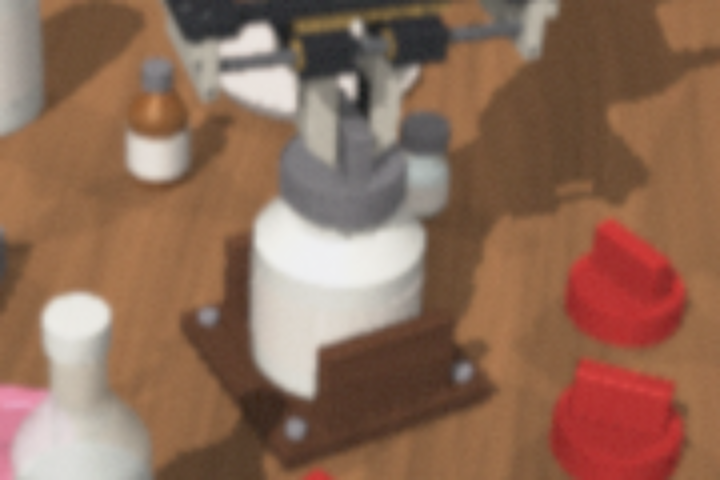

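View pics/wrist6.png

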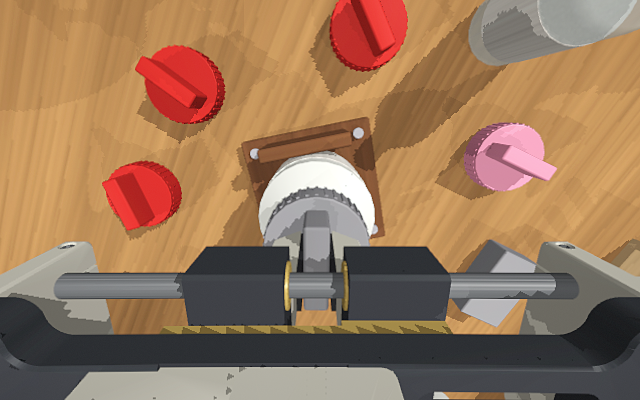

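The cap has caught at its locked height under a 6 N pull, so I won't pull harder. I'll press it down again and feel for the stop once more.

Emit:
drive_tool:
  series:
    - [0,0,-2,0]
    - [0,0,-3,0]
    - [0,0,-3,0]
    - [0,0,-2,0]
    - [0,0,-1,0]
    - [0,0,-0.5,0]
    - [0,0,0,0]
    - [0,0,0,0]

```text
time: 14.75
tool_pos: [493.5, 164.8, 137.6]
tcp_rot: [3.139, 0.001, 2.013]
contact_force: [-7.1, -2.3, 23.5]
grip_width: 14.0
```

```bash
python3 s.py
```

```text
time 14.75
tool_pos [493.465 164.838 137.614]
tcp_rot [3.139e+00 1.000e-03 2.013e+00]
contact_force [-7.075 -2.256 23.519]
moment [-0.482  1.451 -0.318]
grip_width 14.011
```

Emit:
drive_tool:
  series:
    - [0,0,0,1]
    - [0,0,0,0]
    - [0,0,0,0]

```text
time: 15.05
tool_pos: [493.5, 164.8, 137.6]
tcp_rot: [3.139, 0.001, 2.029]
contact_force: [-7.7, -1.8, 24.2]
grip_width: 14.0
```

```bash
python3 s.py
```

```text
time 15.05
tool_pos [493.48  164.837 137.6  ]
tcp_rot [3.139e+00 1.000e-03 2.029e+00]
contact_force [-7.652 -1.798 24.169]
moment [-0.51   1.442 -0.568]
grip_width 13.957
```

Torque repeats at 0.57, so this is the stop. About 0.3 N m stayed on it during the last lift, so the lugs were probably bound by that. I'll ease back more, check that the torque is near zero, then lift.

Emit:
drive_tool:
  series:
    - [0,0,0,-1]
    - [0,0,0,-1]
    - [0,0,0,-0.5]
    - [0,0,0,0]

```text
time: 15.45
tool_pos: [493.6, 164.9, 137.3]
tcp_rot: [3.139, 0.001, 1.987]
contact_force: [-7.1, -2.3, 21.5]
grip_width: 13.6
```

```bash
python3 s.py
```

```text
time 15.45
tool_pos [493.629 164.851 137.346]
tcp_rot [3.139e+00 1.000e-03 1.987e+00]
contact_force [-7.097 -2.261 21.521]
moment [-0.444  1.215  0.025]
grip_width 13.607
```

Emit:
drive_tool:
  series:
    - [0,0,2,0]
    - [0,0,2,0]
    - [0,0,2,0]
    - [0,0,2,0]
    - [0,0,0,0]
    - [0,0,0,0]

```text
time: 16.05
tool_pos: [493.5, 164.8, 143.7]
tcp_rot: [3.14, 0.001, 1.987]
contact_force: [-1.8, -1.1, 8.1]
grip_width: 14.1
```

```bash
python3 s.py
```

```text
time 16.05
tool_pos [493.48  164.832 143.672]
tcp_rot [3.140e+00 1.000e-03 1.987e+00]
contact_force [-1.816 -1.063  8.091]
moment [-0.2    0.392 -0.003]
grip_width 14.098
```

Emit:
drive_tool:
  series:
    - [0,0,1,0]
    - [0,0,1,0]
    - [0,0,0,0]
    - [0,0,0,0]

```text
time: 16.45
tool_pos: [493.2, 164.9, 144.2]
tcp_rot: [3.141, -0.0, 1.986]
contact_force: [-0.7, -0.3, 3.9]
grip_width: 13.7
```

```bash
python3 s.py
```

```text
time 16.45
tool_pos [493.243 164.858 144.246]
tcp_rot [ 3.141 -0.     1.986]
contact_force [-0.731 -0.35   3.914]
moment [0.022 0.178 0.02 ]
grip_width 13.736
```

Emit:
drive_tool:
  series:
    - [0,0,1,0]
    - [0,0,0,0]
    - [0,0,0,0]

```text
time: 16.75
tool_pos: [493.3, 164.8, 144.8]
tcp_rot: [-3.141, -0.0, 1.986]
contact_force: [0.3, 0.2, -0.4]
grip_width: 13.4
```

```bash
python3 s.py
```

```text
time 16.75
tool_pos [493.268 164.768 144.767]
tcp_rot [-3.141 -0.     1.986]
contact_force [ 0.293  0.152 -0.424]
moment [ 0.103 -0.071 -0.073]
grip_width 13.363
```

Emit:
drive_tool:
  series:
    - [0,0,1,0]
    - [0,0,0,0]
    - [0,0,0,0]

```text
time: 17.05
tool_pos: [493.3, 164.7, 145.9]
tcp_rot: [-3.142, 0.0, 1.986]
contact_force: [0.4, 0.3, -0.8]
grip_width: 13.4
```

```bash
python3 s.py
```

```text
time 17.05
tool_pos [493.292 164.712 145.901]
tcp_rot [-3.142  0.     1.986]
contact_force [ 0.409  0.303 -0.752]
moment [ 0.05  -0.055 -0.008]
grip_width 13.381
```

It has come free: the load is now just the cap's weight, about 0.7 N. Lifting straight up.

Emit:
drive_tool:
  series:
    - [0,0,3,0]
    - [0,0,4,0]
    - [0,0,5,0]
    - [0,0,0,0]

```text
time: 17.45
tool_pos: [493.8, 164.8, 158.9]
tcp_rot: [3.14, 0.0, 1.986]
contact_force: [0.3, -0.0, -0.9]
grip_width: 13.8
```

Emit:
drive_tool:
  series:
    - [0,0,10,0]
    - [0,0,15,0]
    - [0,0,15,0]
    - [0,0,20,0]
    - [0,0,20,0]
    - [0,0,20,0]
    - [0,0,0,0]

```text
time: 18.15
tool_pos: [494.6, 165.0, 261.1]
tcp_rot: [3.136, 0.001, 1.986]
contact_force: [0.5, -0.5, -0.0]
grip_width: 13.6
```

```bash
python3 s.py;python3 - <<'E'
from h import *
d=cap('side','side7.png');P=cloud(d)
s=(np.hypot(P[...,0]-544,P[...,1]+157)<90)&(P[...,2]>2)&(P[...,2]<20)
q=P[s];print('side dish',q.min(0),q.max(0),cv2.minEnclosingCircle(q[:,:2].astype(np.float32)))
d=cap('scene','scene7.png');P=cloud(d)
s=(np.hypot(P[...,0]-548,P[...,1]+157)<90)&(P[...,2]>2)&(P[...,2]<20)
q=P[s];print('scene dish',q.min(0),q.max(0),cv2.minEnclosingCircle(q[:,:2].astype(np.float32)))
P=cloud(load('wrist0.png'))
s=(np.hypot(P[...,0]-548,P[...,1]+157)<90)&(P[...,2]>2)&(P[...,2]<20)
q=P[s];print('wrist0 dish',q.min(0),q.max(0),cv2.minEnclosingCircle(q[:,:2].astype(np.float32)))
E
```

```text
time 18.15
tool_pos [494.596 164.962 261.081]
tcp_rot [3.136e+00 1.000e-03 1.986e+00]
contact_force [ 0.452 -0.454 -0.046]
moment [-0.016 -0.064 -0.021]
grip_width 13.646
side dish [ 469.19375642 -226.49731448    2.00728137] [623.38258322 -77.42878919  16.4291945 ] ((542.3881225585938, -155.13014221191406), 81.03462982177734)
scene dish [ 461.22014297 -246.79162528    2.01332196] [636.98828967 -67.80213316  19.71477933] ((548.1702270507812, -157.0738525390625), 89.81262969970703)
wrist0 dish [ 471.21301013 -244.43056095    2.00907662] [624.44568271 -74.90123816  17.32674383] ((550.0897216796875, -157.78933715820312), 86.77937316894531)
```

View pics/side7.png

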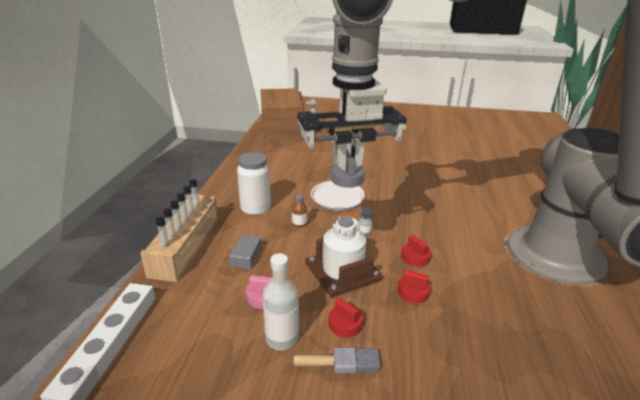

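Side view: the cap hangs in the gripper (≈347,172), the jar is open at (344,240), and the dish is at (337,195). Carrying it over the dish.

Emit:
drive_tool:
  series:
    - [2,-12,0,0]
    - [4,-26,0,0]
    - [5,-30,0,0]
    - [5,-32,0,0]
    - [5,-32,0,0]
    - [5,-32,0,0]
    - [5,-32,0,0]
    - [5,-32,0,0]
    - [5,-30,0,0]
    - [5,-28,0,0]
    - [4,-22,0,0]
    - [2.5,-13,0,0]

```text
time: 19.45
tool_pos: [545.1, -158.6, 256.5]
tcp_rot: [-3.14, -0.001, 1.984]
contact_force: [0.5, -0.0, -0.3]
grip_width: 14.1
```

Emit:
drive_tool:
  series:
    - [0,0,0,0]
    - [0,0,0,0]

```text
time: 19.65
tool_pos: [545.4, -155.9, 257.3]
tcp_rot: [-3.141, -0.001, 1.986]
contact_force: [0.0, -0.1, -0.9]
grip_width: 14.2
```

Emit:
drive_tool:
  series:
    - [0,0,-15,0]
    - [0,0,-30,0]
    - [0,0,-35,0]
    - [0,0,-35,0]
    - [0,0,-35,0]
    - [0,0,-25,0]
    - [0,0,-15,0]
    - [0,0,0,0]
    - [0,0,0,0]

```text
time: 20.55
tool_pos: [546.1, -155.4, 68.5]
tcp_rot: [3.141, 0.0, 1.987]
contact_force: [-0.6, -0.3, -0.4]
grip_width: 14.0
```

```bash
python3 s.py;python3 - <<'E'
from h import *
d=cap('side','side8.png');P=cloud(d)
cv2.imwrite('pics/side8z.png',cv2.resize(d['image'][80:230,250:430],None,fx=4,fy=4))
for a,r in (('side8',P),('scene',cloud(cap('scene','scene8.png')))):
    s=(np.hypot(r[...,0]-547,r[...,1]+156)<40)&(r[...,2]>20)&(r[...,2]<72)
    q=r[s];print(a,q.min(0).round(),q.max(0).round())
E
```

```text
time 20.55
tool_pos [ 546.091 -155.435   68.486]
tcp_rot [3.141 0.    1.987]
contact_force [-0.562 -0.261 -0.438]
moment [-0.008 -0.024  0.031]
grip_width 14.012
side8 [ 511. -177.   41.] [ 578. -118.   72.]
scene [ 540. -186.   43.] [ 583. -124.   72.]
```

View pics/side8z.png

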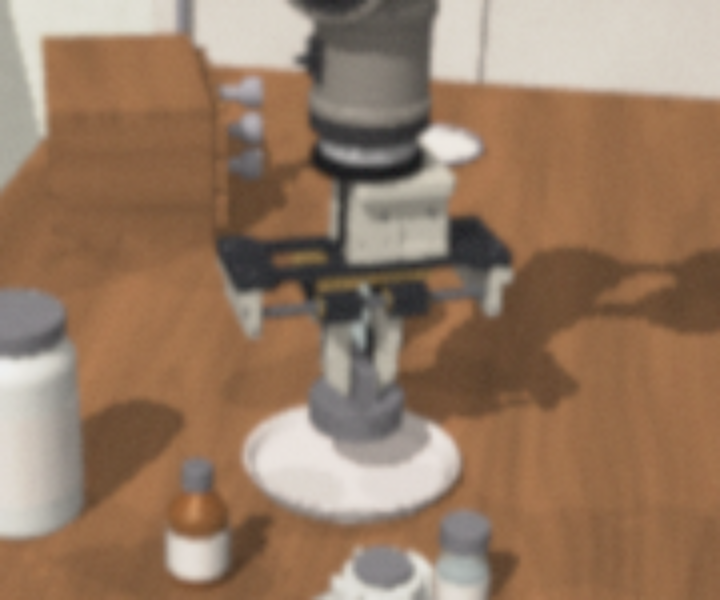

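Cap level over the dish's middle, with its rim about 42 mm up. That leaves about 37 mm to the floor.

Emit:
drive_tool:
  series:
    - [0.5,-0.5,-12,0]
    - [0,0,-12,0]
    - [0,0,-6,0]
    - [0,0,-3,0]
    - [0,0,0,0]
    - [0,0,0,0]

```text
time: 21.25
tool_pos: [546.5, -156.9, 35.0]
tcp_rot: [3.141, 0.0, 1.986]
contact_force: [0.4, 0.4, -1.2]
grip_width: 13.9
```

Emit:
drive_tool:
  series:
    - [0,0,-1,0]
    - [0,0,-1,0]
    - [0,0,0,0]

```text
time: 21.55
tool_pos: [546.3, -156.8, 33.0]
tcp_rot: [3.141, 0.0, 1.986]
contact_force: [0.4, 0.3, -0.9]
grip_width: 13.9
```

Emit:
drive_tool:
  series:
    - [0,0,-0.7,0]
    - [0,0,0,0]

```text
time: 21.75
tool_pos: [546.3, -156.8, 32.2]
tcp_rot: [3.142, 0.0, 1.986]
contact_force: [-0.1, 0.2, -1.1]
grip_width: 13.7
```

Emit:
drive_tool:
  series:
    - [0,0,-0.7,0]
    - [0,0,0,0]

```text
time: 21.95
tool_pos: [546.3, -156.8, 31.4]
tcp_rot: [3.142, -0.0, 1.986]
contact_force: [0.5, -0.1, -0.3]
grip_width: 13.8
```

Emit:
drive_tool:
  series:
    - [0,0,-0.5,0]
    - [0,0,0,0]

```text
time: 22.15
tool_pos: [546.4, -156.8, 31.2]
tcp_rot: [3.141, 0.0, 1.986]
contact_force: [-1.0, 0.4, 1.2]
grip_width: 13.9
```

Emit:
drive_tool:
  series:
    - [0,0,-0.5,0]
    - [0,0,0,0]

```text
time: 22.35
tool_pos: [546.4, -156.8, 31.2]
tcp_rot: [3.141, 0.0, 1.986]
contact_force: [-2.3, 1.7, 6.4]
grip_width: 13.8
```

It has touched down. Easing the load off and releasing.

Emit:
drive_tool:
  series:
    - [0,0,0.6,0]
    - [0,0,0,0]

```text
time: 22.55
tool_pos: [546.4, -156.8, 31.2]
tcp_rot: [3.141, 0.0, 1.986]
contact_force: [-0.5, 1.0, 1.8]
grip_width: 13.7
```

Emit:
drive_tool:
  hand: 0
  series:
    - [0,0,0,0]
    - [0,0,0,0]
    - [0,0,0,0]
    - [0,0,0,0]
    - [0,0,0,0]
    - [0,0,0,0]
    - [0,0,0,0]
    - [0,0,0,0]
    - [0,0,0,0]
    - [0,0,0,0]

```text
time: 23.55
tool_pos: [546.3, -156.8, 31.1]
tcp_rot: [3.142, -0.0, 1.986]
contact_force: [-0.6, -0.0, -0.5]
grip_width: 88.5
```

Emit:
drive_tool:
  series:
    - [0,0,5,0]
    - [0,0,15,0]
    - [0,0,25,0]
    - [0,0,30,0]
    - [0,0,30,0]
    - [0,0,30,0]
    - [0,0,25,0]
    - [0,0,15,0]
    - [0,0,0,0]
    - [0,0,0,0]

```text
time: 24.55
tool_pos: [546.1, -156.7, 205.9]
tcp_rot: [-3.142, -0.0, 1.986]
contact_force: [0.2, 0.6, 0.1]
grip_width: 92.0
```

```bash
python3 s.py;python3 - <<'E'
from h import *
d=cap('side','side9.png');P=cloud(d)
cv2.imwrite('pics/side9z.png',cv2.resize(d['image'][100:280,230:430],None,fx=3,fy=3))
for a,r in (('side',P),('scene',cloud(cap('scene','scene9.png'))),('wrist',cloud(cap('wrist','wrist9.png')))):
    s=(np.hypot(r[...,0]-547,r[...,1]+156)<50)&(r[...,2]>20)&(r[...,2]<72)
    q=r[s];print(a,q.min(0).round(),q.max(0).round())
    s=(np.hypot(r[...,0]-547,r[...,1]+156)<90)&(r[...,2]>9)&(r[...,2]<18)
    q=r[s];print('  dish',q.min(0).round(),q.max(0).round())
E
```

```text
time 24.55
tool_pos [ 546.085 -156.685  205.868]
tcp_rot [-3.142 -0.     1.986]
contact_force [0.156 0.63  0.122]
moment [ 0.016 -0.061 -0.02 ]
grip_width 91.959
side [ 512. -182.   20.] [ 576. -120.   58.]
  dish [ 469. -232.    9.] [624. -76.  18.]
scene [ 523. -195.   20.] [ 584. -124.   64.]
  dish [ 472. -235.    9.] [628. -82.  18.]
wrist [ 513. -191.   20.] [ 580. -123.   59.]
  dish [ 470. -234.    9.] [624. -79.  18.]
```

View pics/side9z.png

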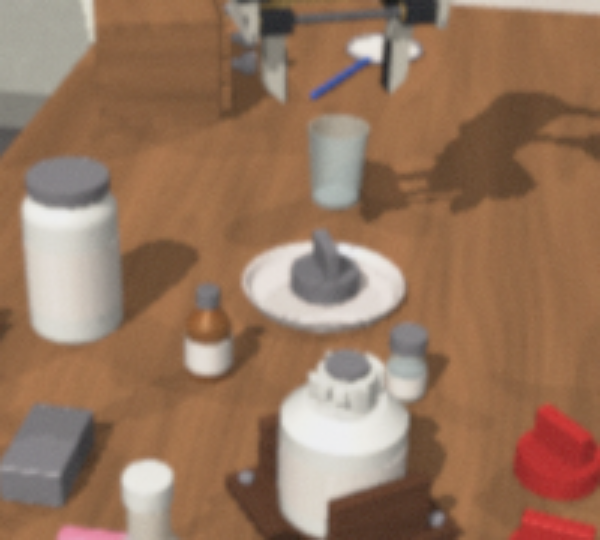

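View pics/wrist9.png

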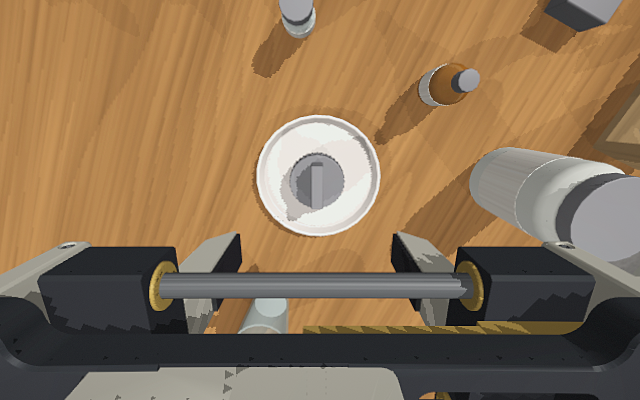

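The cap stands upright at (317,180) in the wrist view, inside the dish centred at (318,175). The jar is open and the bystanders haven't moved.

```bash
python3 -c "
from plant import job
print(job.close_job())"
```

```text
the job is handed in; nothing more can be done
None
```

I opened the jar and set the cap upright near the middle of the dish. I then released it, drew the arm clear, and handed the job in after about 25 s of robot time.

- **Opening:** I pressed the cap down with about 20 N (about 6 mm) and turned it anticlockwise about 1.38 rad. There the torque climbed to 0.57 N m, which I took as the stop.
- **First lift caught:** I had eased back only 1°, so about 0.3 N m was still on the stop. The cap caught under roughly a 6 N pull, and I did not pull harder. I pressed down again, felt the stop at the same place, and eased back 2.5° until the torque was near zero. It then lifted off with only its own weight on the gripper.
- **Last checks:**
  - The cap stands level at about (546, -157) mm, with its wing top at about 58 mm, as expected on the dish floor.
  - The dish is centred at about (547, -156) mm, within measurement error of where it started.
  - The nearby bystanders look unmoved by eye. I did not re-measure them or the farther ones.
  - The gripper is open, touches nothing, and is about 175 mm above where it let go.
- **Disagreements:** The cameras differed by a few millimetres on some edges, for example the scene camera's wing top of 64 mm against 58 to 59 mm from the other two. The rest of the evidence agreed.

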